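# Try a wing screw in the gauge nut and keep it

## Task

Try the smaller of the two wing screws in the gauge nut: lower it to the bottom of the nut with its wings lying along the long base plate, then, still at the bottom, turn it a quarter turn so that the wings lie straight across the plate. It turns freely, so draw it out and stand it in the hole of the white keeper block, all the way down, and let go. Leave the larger wing screw standing in its place.

Things in the scene. Friction and masses are not known exactly. Their poses are not given: they have to be found in the camera images.
- wing_screw_head (a point): Centre of the smaller wing screw's head; plain steel, standing in one of three holes (90 mm apart) of a grey stand. Head: upright flat wing 52 long (x), 18 thick (y; grip across this), 28 mm tall. Shank below: 16 mm diameter, 50 mm long; flat tip 64 mm below this point. z up; half turns look alike. About 150 g, loose. Head's underside is 20 mm above the block in any of the holes.
- gauge_mouth (a point): Centre of the gauge nut's hole mouth. Fixed hexagonal aluminium nut, 52 mm across flats, top 38 mm above the table, on a dark base plate 150 (x) x 64 (y) x 8 mm. Upright smooth hole, 38 mm wide at the mouth, 21 mm from 10 mm down, 30 mm deep: the screw goes straight in, then turns freely either way. Small screw at the bottom: head centre 34 mm above this point.
- keeper_mouth (a point): Centre of the hole's mouth on top of the fixed white plastic keeper block, 70 x 70 x 36 mm tall. Upright hole 21 mm wide, 30 mm deep, chamfered to about 35 mm at the mouth. With the small screw at the bottom, its head centre is 34 mm above this point; the wings may point any way.
- big_screw_head (a point): Centre of the larger wing screw's head: same shape, 74 long (x), 24 thick (y), 36 mm tall, shank 22 mm (too thick for the gauge), standing loose in another hole of the grey stand (70 x 270 x 36 mm). Not to be used, nor the screw with the round black knob, 42 mm wide, 76 mm long, in the third hole.
Mind the look-alikes: they are no part of the job. Leave any blue look-alike of the part that bears wing_screw_head alone.

How it is judged:
By the outcome, as a careful person would: the job done as asked, in the order asked, and still so for the second after the job is handed in, with the robot touching nothing.
It also fails if it takes over 54 s, if anything falls off the work surface, if the arm or the gripper's body presses on something with over 40 N, if the wrist force passes 120 N, or if a joint passes its speed limit or range.

## Robot

A 6-joint arm with a two-finger parallel gripper is mounted at the origin on the work surface. World frame = base frame: x ahead of the robot, y to its left, z up, the work surface at z = 0. Lengths are in m, angles in degrees, forces in N, time in s.
With the tool pointing down it reaches from about 0.35 to 0.875 m from the base axis. Payload 4.2 kg.
Tool frame: the origin (TCP) lies between the finger pads; the fingertips stand 8 mm ahead of it and the grasp point (between the pads) lies 11 mm behind it (robot.nose_length is the distance from the TCP to the fingertips, in m); z points along the fingers, y is the line along which they close (so a half turn about z gives the same grasp; the last joint's range is limited). The gripper opens to 85 mm and grips with 20 to 120 N. Pads are 22 mm wide; open, the fingers measure 114 mm over their backs; the gripper's body (76 mm by 85 mm) begins 54 mm behind the grasp point. The pads swing forward as they close: fully open they stand 13 mm farther back than shut.
Start: joints at [-59.897, 22.042, 0.453, 0, -68.411, -14.817], TCP at [0.165, -0.603, 0.239] pointing down, gripper open.
Joint ranges: [-179.83, 179.83], [-69.29, 118.12], [-61.27, 80.66], [-181.25, 117.63], [-171.15, -9.14], [-177.46, 177.46]. Speed limits (degrees/s): [159.86, 159.86, 180, 180, 180, 180].

## Interface

Orientations are given as [roll, pitch, yaw] about the fixed x, y, z axes, in that order (R = Rz(yaw) Ry(pitch) Rx(roll)).
In Python, from bench import robot, optics, workorder gives the robot as it stands.
- The arm moves only by the tool arm_command, never from a script. Its argument "deltas" is a list of rows, each a list of 7 numbers: the opening, from 0 (shut) to 1 (fully open), then the shift along the tool's x, y, z in units of 25 mm (1.0 is 25 mm), then the turn, a rotation vector about the tool's x, y, z in units of 6 degrees (1.0 is 6 degrees). A call has 1 to 12 rows; each row shifts and turns the commanded pose from where the row before left it, along the tool's axes as they then stand; what a row does not reach is not made up. A row lasts 1/12 s, in which the tool goes at most 41.7 mm and 7.16 degrees, less where a joint would pass 70% of its speed; a pose out of reach is approached as far as the arm can. A call is refused whole if a number of a shift passes 1 or a number of a turn 1, either way. A call with a gripper value outside its range is refused whole. The fingers move at their own pace and stop on an object; "squeeze" is the grip in N (left out, the last holds). Time passes only in rows, so rows that do not move let the fingers close. It gives the time, the measured TCP pose, the force, the opening and the grip force at its end, in the units of the state.
- robot.observe(): the state, without advancing time (a new reading comes with each control period).
- optics.capture(name): name is "scene" or "side" or "wrist"; returns (picture, depth): 384x512x3 uint8, blue, green, red; 384x512 float32, m along the optical axis (not along the pixel's ray), 0 where there is no reading.
- optics.camera_params(name): a dict with "fov_y" (degrees; the focal length in pixels is half the picture's height over the tangent of half this angle, whatever the lens; pixels are square), "cx", "cy" (the principal point, pixels), "origin" and "rotation" of the camera in the world; the wrist camera has in their place "tool_from_camera" (4x4, takes a point from camera to tool coordinates, whose origin is the TCP and whose axes are the flange's). Camera axes: x right, y up, looking along -z (the intrinsics and any distortion apply to the point x, -y, -z); pixel columns grow to the right and rows downward; lengths in m; the calibration is good to about 2 mm. A picture is of the moment at which its call begins: read the wrist's pose just before it. camera_params takes no time and is no camera call.
- workorder.job_done(): hands the job in; it is judged then, once.
The state is a dict: "t": time; "joints": joint angles; "qd": joint speeds; "joint_torque": joint torques, N m; "position": TCP position; "eef_rot": TCP orientation; "force": force on the tool from outside, world axes, zero at the start; "torque": the same for the moment, N m; "width": finger opening in m; "grasp_force": force on a finger pad.
Only numpy, scipy, OpenCV 4.12 (cv2) and the standard library are available. Lean on these libraries where they do the work, as an engineer would, in place of code of your own. Each camera call takes 0.05 s, during which the arm holds its last target. There are 200 camera calls.

## Working session

There is one attempt and no reset: what is moved stays moved. The work goes in short steps, Python scripts to look and compute and a tool call to move; the robot and the scene stay as the last step left them, time stands still between calls to the robot, and variables do not carry over. Pictures are saved under pics/ and viewed, at most 10 in all, crops included, and the job is handed in when it is done.

Besides the shell and the picture viewer there is one more tool, called in YAML: its name, and indented under it one key for each argument. arm_command: Moves the arm, as the interface text tells. Its arguments: {"type":"object","properties":{"deltas":{"type":"array"},"squeeze":{"type":"number"}},"required":["deltas"]}

```bash
mkdir -p pics; ls; cat > h.py <<'E'
import numpy as np, cv2
from bench import robot, optics, workorder
from scipy.spatial.transform import Rotation as R
def cam(n):
    p=optics.camera_params(n); st=robot.observe()
    if n=="wrist":
        T=np.eye(4);T[:3,:3]=R.from_euler('xyz',st['eef_rot'],degrees=True).as_matrix();T[:3,3]=st['position']
        T=T@np.array(p['tool_from_camera'])
    else:
        T=np.eye(4);T[:3,:3]=p['rotation'];T[:3,3]=p['origin']
    return p,T
def grab(n):
    p,T=cam(n); im,d=optics.capture(n); f=192/np.tan(np.radians(p['fov_y']/2))
    v,u=np.mgrid[:384,:512]
    X=np.stack([(u-p['cx'])/f*d,-(v-p['cy'])/f*d,-d],-1)@T[:3,:3].T+T[:3,3]
    X[d==0]=np.nan
    return im,d,X,(p,T,f)
E
python3 - <<'E'
from h import *
for n in("scene","side","wrist"):
    p,T=cam(n);print({k:v for k,v in p.items() if k not in('rotation','tool_from_camera')},T.round(3).tolist())
a=grab("scene")
b=grab("side")
c=grab("wrist")
np.savez('s0.npz',a=a[0],aX=a[2],b=b[0],bX=b[2],c=c[0],cX=c[2])
cv2.imwrite('pics/a.png',cv2.resize(a[0],(800,600),interpolation=2)); cv2.imwrite('pics/b.png',cv2.resize(b[0],(800,600),interpolation=2))
print(robot.observe())
E
```

```text
pics
{'fov_y': 45.011654475022944, 'cx': 252.74842356596182, 'cy': 188.3757090096107, 'origin': array([1.17658355, 0.26576622, 0.96498552])} [[38.65, 0.117, 108.377, 1.177], [38.65, 0.117, 108.377, 0.266], [38.65, 0.117, 108.377, 0.965], [0.0, 0.0, 0.0, 1.0]]
{'fov_y': 53.67254330244517, 'cx': 254.78570337945388, 'cy': 192.76819727553445, 'origin': array([0.34481911, 0.55935992, 0.78250638])} [[38.94, -0.022, -159.537, 0.345], [38.94, -0.022, -159.537, 0.559], [38.94, -0.022, -159.537, 0.783], [0.0, 0.0, 0.0, 1.0]]
{'fov_y': 58.71740385258017, 'cx': 260.0112056824889, 'cy': 190.41008383071343} [[-0.263, -0.926, -0.27, 0.096], [0.965, -0.252, -0.075, -0.622], [0.002, -0.28, 0.96, 0.372], [0.0, 0.0, 0.0, 1.0]]
{'t': 0.15, 'joints': array([-5.98976145e+01,  2.20822689e+01,  3.98382311e-01, -1.96180045e-02,
       -6.84106596e+01, -1.48162529e+01]), 'qd': array([-0.0777899 , -0.00571086,  0.18088428,  0.05451784, -0.01566733,
       -0.02158938]), 'joint_torque': array([-6.44998363e-04, -3.92678654e+01,  1.88580447e+01,  4.18867126e+00,
       -3.43443353e-03, -7.82096350e-06]), 'position': array([ 0.16467631, -0.60248473,  0.23846238]), 'eef_rot': array([ 1.79903935e+02, -6.55399498e-03, -1.64721095e+02]), 'force': array([ 0.07785424, -0.18304331, -0.74923284]), 'torque': array([-0.00891219,  0.06789519, -0.0142496 ]), 'grasp_force': 0.0, 'width': 0.08520357166639947}
```

View pics/a.png

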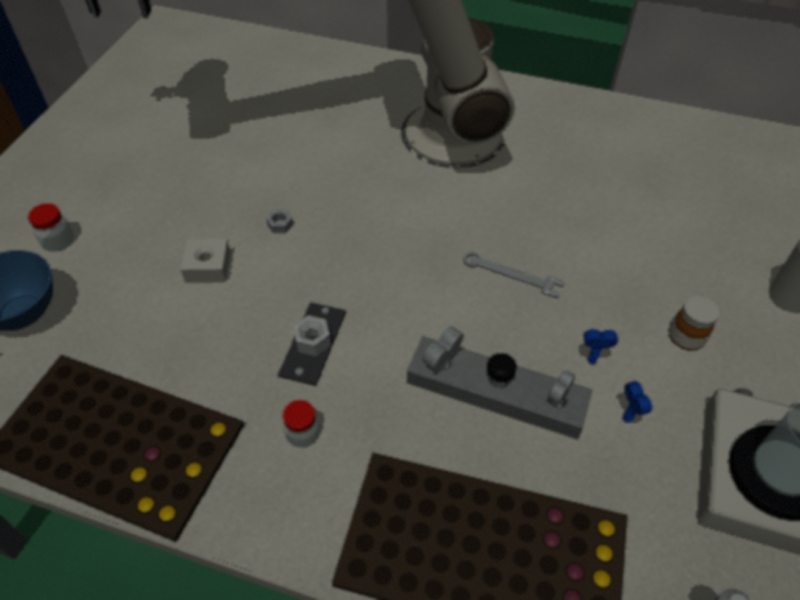

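View pics/b.png

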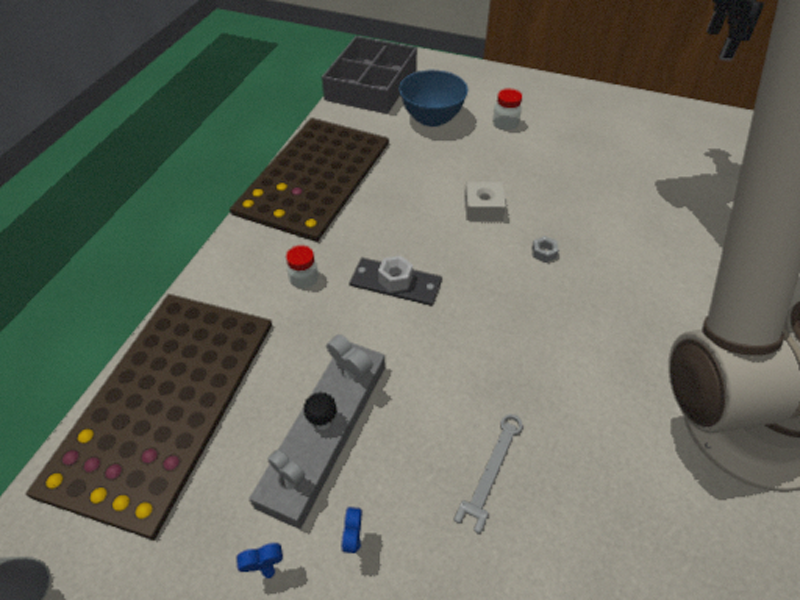

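The scene view shows the small screw at about (562,388), the big one at (443,350), the gauge nut at (312,335) and the keeper at (205,258), all at 800 px width. In the side view they are at (287,468), (349,355), (396,272) and (486,197). The two blue look-alikes lie loose near the stand. The rotation is given as Euler angles, so I'll fix that and measure.

```bash
sed -i "s/T\[:3,:3\]=p\['rotation'\]/T[:3,:3]=R.from_euler('xyz',p['rotation'],degrees=True).as_matrix()/" h.py
cat >> h.py <<'E'
def seg(X,c,r,z0,z1):
    P=X.reshape(-1,3);P=P[~np.isnan(P[:,0])]
    P=P[(np.hypot(*(P[:,:2]-c).T)<r)&(P[:,2]>z0)&(P[:,2]<z1)]
    return P
def rect(P):
    (c,s,a)=cv2.minAreaRect((P[:,:2]*1000).astype(np.float32))
    if s[0]<s[1]: s=s[::-1];a+=90
    return np.round(c,1),np.round(s,1),round(a%180,1)
E
python3 - <<'E'
from h import *
px={'scene':dict(small=(562,388),big=(443,350),gauge=(312,335),keep=(205,258)),'side':dict(small=(287,468),big=(349,355),gauge=(396,272),keep=(486,197))}
for n in px:
    im,d,X,_=grab(n); np.savez(n+'.npz',im=im,X=X)
    for k,(u,v) in px[n].items():
        u,v=int(u*.64),int(v*.64); w=X[v-4:v+5,u-4:u+5].reshape(-1,3); c=np.nanmedian(w,0)
        print(n,k,c.round(4))
        for lo,hi in {'small':[(.05,.1),(.075,.1)],'big':[(.05,.12),(.085,.12)],'gauge':[(.004,.012),(.034,.045)],'keep':[(.032,.042)]}[k]:
            P=seg(X,c[:2],{'small':.045,'big':.05,'gauge':.085 if lo<.02 else .04,'keep':.06}[k],lo,hi)
            if len(P)>5: print('   ',lo,len(P),rect(P),P.mean(0).round(4),np.percentile(P[:,2],[5,50,95]).round(4))
E
```

```text
scene small [0.5915 0.3175 0.0807]
    0.05 195 (array([585.8, 317. ]), array([50.8, 18.4]), 161.3) [0.589  0.3173 0.0786] [0.0672 0.0804 0.0842]
    0.075 158 (array([585.8, 317. ]), array([50.9, 18.1]), 162.1) [0.587  0.3173 0.0809] [0.076  0.0811 0.0844]
scene big [0.5863 0.1413 0.0868]
    0.05 396 (array([576.3, 137.6]), array([71.4, 25.7]), 158.3) [0.5811 0.1396 0.0829] [0.0639 0.0856 0.0927]
    0.085 206 (array([577. , 137.6]), array([66.9, 24.1]), 159.0) [0.5778 0.1381 0.0897] [0.0857 0.0899 0.0934]
scene gauge [ 0.5771 -0.0764  0.0238]
    0.004 866 (array([579.5, -74.1]), array([160.5, 156.5]), 133.8) [ 0.5934 -0.0707  0.008 ] [0.0045 0.0082 0.011 ]
    0.034 226 (array([584.3, -73.9]), array([59.7, 51.9]), 22.7) [ 0.5841 -0.0739  0.0377] [0.0347 0.0378 0.0406]
scene keep [ 0.488  -0.3098  0.0308]
    0.032 496 (array([ 490.9, -311.5]), array([76.5, 71.8]), 18.6) [ 0.4928 -0.3112  0.0364] [0.0329 0.0364 0.0395]
side small [0.5803 0.3255 0.0817]
    0.05 282 (array([583.8, 321. ]), array([49.5, 18.5]), 162.9) [0.5822 0.3236 0.0789] [0.0652 0.0812 0.0849]
    0.075 223 (array([584.4, 320.7]), array([48.4, 18.4]), 162.4) [0.5832 0.3222 0.0816] [0.0762 0.0821 0.0851]
side big [0.5736 0.1474 0.0857]
    0.05 448 (array([575.5, 142.2]), array([71.7, 25.6]), 159.4) [0.5738 0.1464 0.0829] [0.0631 0.0858 0.0927]
    0.085 237 (array([576.6, 141.3]), array([66.2, 24.1]), 158.3) [0.5749 0.1431 0.0899] [0.0858 0.0902 0.0931]
side gauge [ 0.5866 -0.0788  0.0291]
    0.004 731 (array([584.8, -79.4]), array([154.8, 118.4]), 174.9) [ 0.5817 -0.066   0.0085] [0.0057 0.0087 0.0111]
    0.034 197 (array([585.7, -70.7]), array([56.9, 54.8]), 38.6) [ 0.5861 -0.0711  0.0378] [0.0347 0.0379 0.0406]
side keep [ 0.49   -0.3155  0.0331]
    0.032 373 (array([ 494.1, -308.8]), array([75.1, 70.1]), 108.9) [ 0.4937 -0.3075  0.0365] [0.0336 0.0366 0.0393]
```

```bash
cat >> h.py <<'E'
def plan(p,yaw,n,rot=True):
    "constant tool-frame row for n rows taking the present pose to p(m), yaw(deg), tool down"
    st=robot.observe();Rm=R.from_euler('xyz',st['eef_rot'],degrees=True)
    Rt=R.from_euler('xyz',[180,0,yaw],degrees=True)
    dl=Rm.inv().apply(np.array(p)-st['position']); rv=(Rm.inv()*Rt).as_rotvec(degrees=True)
    print('from',st['position'].round(4),st['eef_rot'].round(2),'shift units/row',(dl/.025/n).round(3),'turn/row',(rv/6/n).round(3))
E
python3 - <<'E'
from h import *
for n in('scene','side'):
    z=np.load(n+'.npz');im,X=z['im'],z['X']
    m=(np.hypot(X[...,0]-.584,X[...,1]+.073)<.095)&(X[...,2]>.001)&(X[...,2]<.014)&(im.max(2)<75)
    print(n,m.sum(),rect(X[m]))
plan([.47,-.33,.24],-164.7,15)
E
```

```text
scene 865 (array([583.7, -73.6]), array([153. ,  64.9]), 2.9)
side 677 (array([584.2, -69.3]), array([147. ,  63.6]), 2.9)
from [ 0.1647 -0.6026  0.2388] [ 1.7994e+02 -1.0000e-02 -1.6472e+02] shift units/row [-0.977  0.487 -0.003] turn/row [ 0.001 -0.    -0.   ]
```

arm_command:
  deltas:
    - [1,-0.95,0.5,0,0,0,0]
    - [1,-0.95,0.5,0,0,0,0]
    - [1,-0.95,0.5,0,0,0,0]
    - [1,-0.95,0.5,0,0,0,0]
    - [1,-0.95,0.5,0,0,0,0]
    - [1,-0.95,0.5,0,0,0,0]
    - [1,-0.95,0.5,0,0,0,0]
    - [1,-0.95,0.5,0,0,0,0]
    - [1,-0.95,0.5,0,0,0,0]
    - [1,-0.95,0.5,0,0,0,0]
    - [1,-0.95,0.5,0,0,0,0]
    - [1,-0.95,0.5,0,0,0,0]

```text
t: 1.25
position: [0.4009, -0.3819, 0.2393]
eef_rot: [180.0, 0.0, -164.7]
force: [-0.6, 0.2, 1.0]
width: 0.0853
grasp_force: 0.0
```

arm_command:
  deltas:
    - [1,-0.95,0.5,0,0,0,0]
    - [1,-0.95,0.5,0,0,0,0]
    - [1,-0.95,0.5,0,0,0,0]
    - [1,0,0,0,0,0,0]
    - [1,0,0,0,0,0,0]

```text
t: 1.67
position: [0.4597, -0.3271, 0.2391]
eef_rot: [180.0, -0.0, -164.6]
force: [0.3, -1.5, 1.3]
width: 0.0852
grasp_force: 0.0
```

```bash
python3 - <<'E'
from h import *
im,d,X,_=grab('wrist');np.savez('w1.npz',im=im,X=X)
P=seg(X,[.4925,-.31],.07,.030,.044);print(len(P),rect(P),P.mean(0).round(4),np.percentile(P[:,2],[5,50,95]).round(4))
cv2.imwrite('pics/c.png',im)
plan([.56,-.085,.24],-110,9)
E
```

```text
4040 (array([ 491.7, -310. ]), array([70.8, 70.1]), 19.2) [ 0.4903 -0.3104  0.0353] [0.0324 0.0355 0.0368]
from [ 0.459  -0.3277  0.2391] [ 1.7998e+02 -3.0000e-02 -1.6466e+02] shift units/row [-0.718  0.922 -0.004] turn/row [ 1.000e-03 -0.000e+00 -1.012e+00]
```

View pics/c.png

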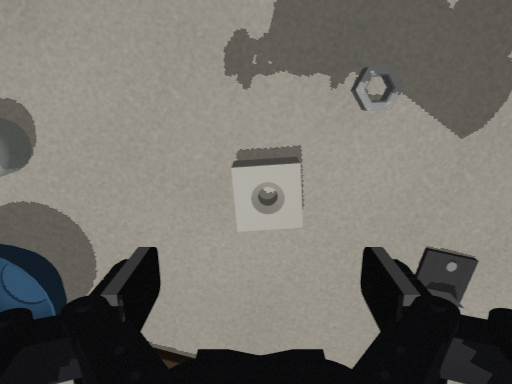

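The keeper block is centred at about (267,197) in the picture, and its hole is concentric with it. The keeper mouth is therefore near (0.4917, -0.310, 0.036). I'll look over the gauge next.

arm_command:
  deltas:
    - [1,-0.61,0.855,0,0,0,0]
    - [1,-0.61,0.855,0,0,0,0]
    - [1,-0.61,0.855,0,0,0,0]
    - [1,-0.61,0.855,0,0,0,0]
    - [1,-0.61,0.855,0,0,0,0]
    - [1,-0.61,0.855,0,0,0,0]
    - [1,-0.61,0.855,0,0,0,0]
    - [1,-0.61,0.855,0,0,0,0]
    - [1,-0.61,0.855,0,0,0,0]
    - [1,-0.61,0.855,0,0,0,0]
    - [1,0,0,0,0,0,0]
    - [1,0,0,0,0,0,0]

```text
t: 2.72
position: [0.5496, -0.0817, 0.2392]
eef_rot: [180.0, -0.0, -164.7]
force: [0.4, -0.3, -0.3]
width: 0.0852
grasp_force: 0.0
```

```bash
python3 - <<'E'
from h import *
im,d,X,_=grab('wrist');np.savez('w2.npz',im=im,X=X)
P=seg(X,[.585,-.072],.045,.032,.044);print(len(P),rect(P),cv2.minEnclosingCircle((P[:,:2]*1000).astype(np.float32)),P.mean(0).round(4),np.percentile(P[:,2],[5,50,95]).round(4))
m=(np.hypot(X[...,0]-.584,X[...,1]+.073)<.095)&(X[...,2]>.002)&(X[...,2]<.014)&(im.max(2)<80)
print(m.sum(),rect(X[m]))
cv2.imwrite('pics/d.png',im)
plan([.585,.319,.24],-18,1)
E
```

```text
1538 (array([584.5, -72.4]), array([59.2, 52.1]), 152.6) ((584.5238647460938, -72.4353256225586), 29.843164443969727) [ 0.5842 -0.0727  0.0366] [0.0328 0.0371 0.0386]
4393 (array([584.1, -72.9]), array([149. ,  62.8]), 2.7)
from [ 0.5493 -0.0824  0.2392] [ 1.8000e+02 -3.0000e-02 -1.6474e+02] shift units/row [-5.602 15.112 -0.034] turn/row [ 7.0000e-03 -2.0000e-03 -2.4457e+01]
```

View pics/d.png

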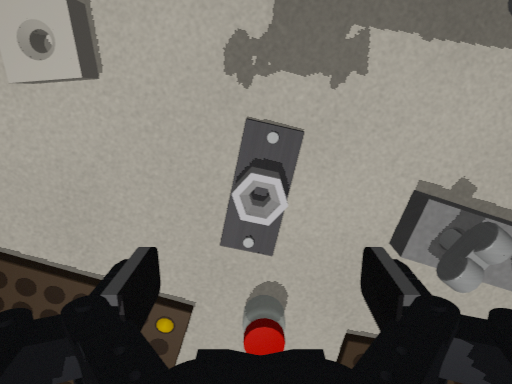

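The gauge nut's mouth is at about (260,195) in the picture, near (0.5843, -0.0725, 0.038), and the plate lies at 2.8°. Now to the small screw.

arm_command:
  deltas:
    - [1,-0.417,0.8975,0,0,0,0]
    - [1,-0.417,0.8975,0,0,0,0]
    - [1,-0.417,0.8975,0,0,0,0]
    - [1,-0.417,0.8975,0,0,0,0]
    - [1,-0.417,0.8975,0,0,0,0]
    - [1,-0.417,0.8975,0,0,0,0]
    - [1,-0.417,0.8975,0,0,0,0]
    - [1,-0.417,0.8975,0,0,0,0]
    - [1,-0.417,0.8975,0,0,0,0]
    - [1,-0.417,0.8975,0,0,0,0]
    - [1,-0.417,0.8975,0,0,0,0]
    - [1,-0.417,0.8975,0,0,0,0]

```text
t: 3.77
position: [0.5998, 0.2101, 0.2394]
eef_rot: [-180.0, -0.0, -164.9]
force: [-0.3, 0.2, 0.3]
width: 0.0859
grasp_force: 0.0
```

arm_command:
  deltas:
    - [1,-0.417,0.8975,0,0,0,0]
    - [1,-0.417,0.8975,0,0,0,0]
    - [1,-0.417,0.8975,0,0,0,0]
    - [1,-0.417,0.8975,0,0,0,0]
    - [1,0,0,0,0,0,-1]
    - [1,0,0,0,0,0,-1]
    - [1,0,0,0,0,0,-1]
    - [1,0,0,0,0,0,-1]
    - [1,0,0,0,0,0,-1]
    - [1,0,0,0,0,0,-1]
    - [1,0,0,0,0,0,-1]
    - [1,0,0,0,0,0,-1]

```text
t: 4.77
position: [0.6166, 0.3064, 0.2393]
eef_rot: [180.0, -0.0, -116.6]
force: [0.0, -0.6, 0.8]
width: 0.0852
grasp_force: 0.0
```

arm_command:
  deltas:
    - [1,0,0,0,0,0,-1]
    - [1,0,0,0,0,0,-1]
    - [1,0,0,0,0,0,-1]
    - [1,0,0,0,0,0,-1]
    - [1,0,0,0,0,0,-1]
    - [1,0,0,0,0,0,-1]
    - [1,0,0,0,0,0,-1]
    - [1,0,0,0,0,0,-1]
    - [1,0,0,0,0,0,-1]
    - [1,0,0,0,0,0,-1]
    - [1,0,0,0,0,0,-1]
    - [1,0,0,0,0,0,-1]

```text
t: 5.77
position: [0.6166, 0.3064, 0.2392]
eef_rot: [180.0, 0.0, -44.6]
force: [-0.0, 0.6, 0.7]
width: 0.0855
grasp_force: 0.0
```

arm_command:
  deltas:
    - [1,0,0,0,0,0,-1]
    - [1,0,0,0,0,0,-1]
    - [1,0,0,0,0,0,-1]
    - [1,0,0,0,0,0,-1]
    - [1,0,0,0,0,0,-0.45]
    - [1,0,0,0,0,0,0]
    - [1,0,0,0,0,0,0]

```text
t: 6.35
position: [0.6165, 0.307, 0.2393]
eef_rot: [180.0, 0.0, -18.2]
force: [0.3, -0.4, 0.4]
width: 0.0853
grasp_force: 0.0
```

```bash
python3 - <<'E'
from h import *
im,d,X,_=grab('wrist');np.savez('w3.npz',im=im,X=X)
c=[.585,.319]
for lo in(.055,.075,.080):
    P=seg(X,c,.04,lo,.1);print(lo,len(P),rect(P),P.mean(0).round(4),np.percentile(P[:,2],[5,50,95]).round(4))
P=seg(X,c,.06,.028,.044);print(len(P),np.median(P[:,2]))
cv2.imwrite('pics/e.png',im)
E
```

```text
0.055 1057 (array([584.9, 318.6]), array([49.9, 17.7]), 161.7) [0.5877 0.3177 0.0803] [0.074  0.0813 0.0838]
0.075 986 (array([584.8, 318.6]), array([49.6, 17.7]), 161.7) [0.5864 0.3181 0.081 ] [0.0764 0.0815 0.0838]
0.08 684 (array([584.5, 318.6]), array([43.4, 17.5]), 161.3) [0.5849 0.3187 0.0823] [0.0803 0.0823 0.0839]
5434 0.035579456531334624
```

View pics/e.png

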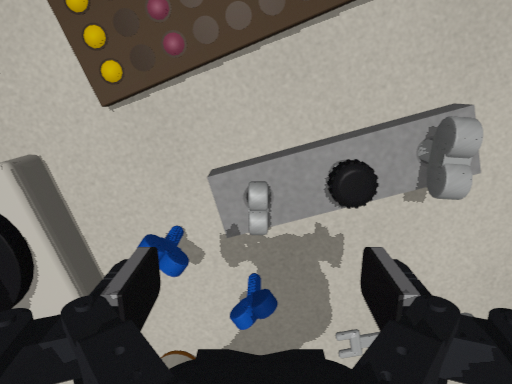

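The small screw's head is at about (258,207) in the picture, at (0.5848, 0.3186), with its top at 0.084 and its wings at 161.7°. The black knob and the blue pieces are clear of the fingers.

arm_command:
  deltas:
    - [0.5,-0.675,-0.02,0.6,0,0,0]
    - [0.5,-0.675,-0.02,0.6,0,0,0]
    - [0.5,0,0,1,0,0,0]
    - [0.5,0,0,1,0,0,0]
    - [0.5,0,0,1,0,0,0]
    - [0.5,0,0,1,0,0,0]
    - [0.5,0,0,0.8,0,0,0]
    - [0.5,0,0,0.6,0,0,0]
    - [0.5,0,0,0.4,0,0,0]
    - [0.5,0,0,0.16,0,0,0]
    - [0.5,0,0,0,0,0,0]

```text
t: 7.32
position: [0.5842, 0.3195, 0.0596]
eef_rot: [179.9, 0.0, -18.1]
force: [-0.3, -0.2, 0.7]
width: 0.0427
grasp_force: 0.0
```

arm_command:
  deltas:
    - [0,0,0,0,0,0,0]
    - [0,0,0,0,0,0,0]
    - [0,0,0,0,0,0,0]
    - [0,0,0,0,0,0,0]
    - [0,0,0,0,0,0,0]
    - [0,0,0,0,0,0,0]
  squeeze: 60

```text
t: 7.82
position: [0.5849, 0.3203, 0.0619]
eef_rot: [-179.9, -0.1, -18.0]
force: [-0.8, -1.2, 6.1]
width: 0.0171
grasp_force: 59.3
```

arm_command:
  deltas:
    - [0,0,0,-0.3,0,0,0]
    - [0,0,0,-0.7,0,0,0]
    - [0,0,0,-1,0,0,0]
    - [0,0,0,-1,0,0,0]
    - [0,0,0,-1,0,0,0]
    - [0,0,0,-1,0,0,0]
    - [0,0,0,-1,0,0,0]
    - [0,0,0,0,0,0,0]
    - [0,0,0,0,0,0,0]

```text
t: 8.57
position: [0.5842, 0.3204, 0.2115]
eef_rot: [-179.8, -0.0, -18.0]
force: [-0.1, 0.1, -3.6]
width: 0.0169
grasp_force: 58.6
```

```bash
python3 - <<'E'
from h import *
a=grab('scene');b=grab('side');w=grab('wrist')
out=[]
for (im,d,X,(p,T,f)) in (a,b):
    st=robot.observe()
    q=T[:3,:3].T@(np.array(st['position'])-T[:3,3]); u=int(p['cx']-f*q[0]/q[2]); v=int(p['cy']+f*q[1]/q[2]);print(u,v)
    u=np.clip(u,60,452);v=np.clip(v,60,324);out.append(cv2.resize(im[v-60:v+60,u-60:u+60],(400,400),interpolation=2))
cv2.imwrite('pics/f.png',np.hstack(out))
np.savez('lift.npz',aX=a[2],bX=b[2])
st=robot.observe();print(st['position'],st['eef_rot'],st['force'],st['width'],st['grasp_force'])
for nm,g in(('scene',a),('side',b)):
    P=seg(g[2],st['position'][:2],.05,.13,st['position'][2]-.025)
    Rm=R.from_euler('xyz',st['eef_rot'],degrees=True)
    Q=Rm.inv().apply(P-st['position'])*1000
    print(nm,len(Q),np.percentile(Q[:,2],[2,50,98]).round(1))
    for lo in range(15,70,8):
        q=Q[(Q[:,2]>=lo)&(Q[:,2]<lo+8)]
        if len(q)>3: print(lo,len(q),np.median(q,0).round(1))
E
```

```text
371 211
172 264
[0.58309486 0.31942838 0.20796437] [ 1.79816645e+02  1.71365411e-01 -1.80328253e+01] [ 0.07623575  0.40431422 -2.83515513] 0.017319572429075256 58.63974630832672
scene 54 [26.  38.3 48.4]
23 11 [ 5.1 -0.4 28.2]
31 19 [ 5.4 -0.9 34.1]
39 19 [ 6.1 -0.2 42.6]
47 5 [ 6.4  0.8 48.4]Traceback (most recent call last):
  File "<stdin>", line 15, in <module>
    return _quantile_unchecked(
        a, q, axis, out, overwrite_input, method, keepdims, weights)
    return _ureduce(a,
                    func=_quantile_ureduce_func,
    ...<5 lines>...
                    overwrite_input=overwrite_input,
                    method=method)
    r = func(a, **kwargs)
    result = _quantile(arr,
                       quantiles=q,
    ...<2 lines>...
                       out=out,
                       weights=wgt)
    slices_having_nans = np.isnan(arr[-1, ...])
                                  ~~~^^^^^^^^^
IndexError: index -1 is out of bounds for axis 0 with size 0
```

View pics/f.png

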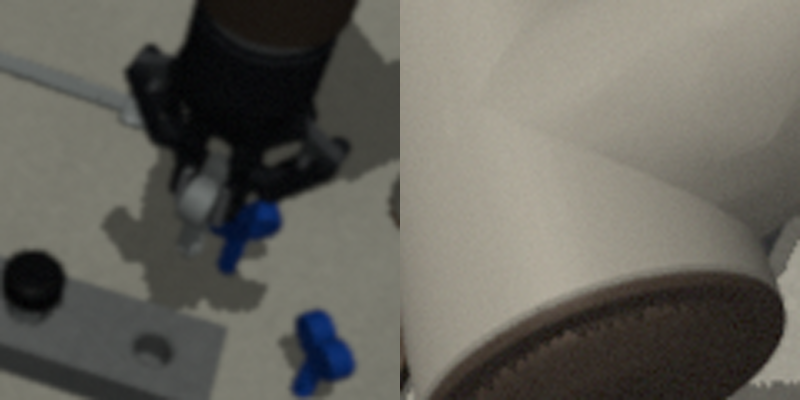

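The screw is held upright between the fingers, and its hole in the stand is empty. I'll carry it over to the gauge.

arm_command:
  deltas:
    - [0,0.15,0.466,0,0,0,0]
    - [0,0.3,0.931,0,0,0,0]
    - [0,0.3,0.931,0,0,0,0]
    - [0,0.3,0.931,0,0,0,0]
    - [0,0.3,0.931,0,0,0,0]
    - [0,0.3,0.931,0,0,0,0]
    - [0,0.3,0.931,0,0,0,0]
    - [0,0.3,0.931,0,0,0,0]
    - [0,0.3,0.931,0,0,0,0]
    - [0,0.3,0.931,0,0,0,0]
    - [0,0.3,0.931,0,0,0,0]
    - [0,0.3,0.931,0,0,0,0]

```text
t: 9.72
position: [0.5824, 0.0368, 0.209]
eef_rot: [179.9, 0.1, -18.0]
force: [0.4, 0.1, -2.6]
width: 0.0171
grasp_force: 58.8
```

arm_command:
  deltas:
    - [0,0.3,0.931,0,0,0,0]
    - [0,0.3,0.931,0,0,0,0]
    - [0,0.3,0.931,0,0,0,0]
    - [0,0.3,0.931,0,0,0,0]
    - [0,0.15,0.466,0,0,0,0]
    - [0,0,0,0,0,0,-0.87]
    - [0,0,0,0,0,0,-0.87]
    - [0,0,0,0,0,0,-0.87]
    - [0,0,0,0,0,0,-0.87]
    - [0,0,0,0,0,0,0]
    - [0,0,0,0,0,0,0]

```text
t: 10.63
position: [0.5827, -0.0714, 0.2095]
eef_rot: [-180.0, 0.1, 2.7]
force: [-0.4, -0.7, -2.5]
width: 0.0166
grasp_force: 58.7
```

```bash
cat >> h.py <<'E'
def shank(cams=('scene','side'),L=(18,58)):
    for n in cams:
        im,d,X,(p,T,f)=grab(n); st=robot.observe(); Rm=R.from_euler('xyz',st['eef_rot'],degrees=True)
        P=X[~np.isnan(X[...,0])]; Q=Rm.inv().apply(P-st['position'])*1000
        k=(np.hypot(Q[:,0],Q[:,1])<22)&(Q[:,2]>L[0])&(Q[:,2]<L[1]); Q=Q[k]
        if len(Q)<8: print(n,'few',len(Q)); continue
        r=T[:3,3]-st['position']; r[2]=0; r=Rm.inv().apply(r/np.linalg.norm(r))
        for a in (L[0],(L[0]+L[1])/2):
            q=Q[(Q[:,2]>=a)&(Q[:,2]<a+(L[1]-L[0])/2)]
            if len(q)>4:
                m=np.median(q,0)-np.r_[r[:2],0]*7; print(n,len(q),'axis in tool mm',m.round(1),'world off',(Rm.apply(m)).round(1))
        print('tip',np.percentile(Q[:,2],97).round(1))
E
python3 - <<'E'
from h import *
shank()
plan([.5843,-.0725,.21],2.8,1); print(robot.observe()['joints'].round(1))
E
```

```text
scene 37 axis in tool mm [-2.6  2.4 29. ] world off [ -2.5  -2.5 -29. ]
scene 31 axis in tool mm [-3.   2.2 44.7] world off [ -3.   -2.4 -44.7]
tip 52.7
side 43 axis in tool mm [ 1.6  0.9 27.8] world off [  1.6  -0.8 -27.8]
side 35 axis in tool mm [ 1.7  0.9 44.7] world off [  1.7  -0.8 -44.7]
tip 52.6
from [ 0.5829 -0.0713  0.2099] [-1.80e+02  5.00e-02  2.77e+00] shift units/row [ 0.053  0.052 -0.005] turn/row [-0.     0.008 -0.006]
[  8.8  19.7  -7.5  -0.  -62.8  84. ]
```

arm_command:
  deltas:
    - [0,0.08,0,0.6,0,0,0]
    - [0,0,0,1,0,0,0]
    - [0,0,0,1,0,0,0]
    - [0,0,0,1,0,0,0]
    - [0,0,0,0.6,0,0,0]
    - [0,0,0,0.4,0,0,0]
    - [0,0,0,0,0,0,0]
    - [0,0,0,0,0,0,0]

```text
t: 11.4
position: [0.5855, -0.0712, 0.0955]
eef_rot: [180.0, -0.0, 2.9]
force: [-0.1, -0.3, -0.6]
width: 0.0168
grasp_force: 58.7
```

arm_command:
  deltas:
    - [0,0,0,0.2,0,0,0]
    - [0,0,0,0.2,0,0,0]
    - [0,0,0,0.15,0,0,0]
    - [0,0,0,0.15,0,0,0]
    - [0,0,0,0,0,0,0]

```text
t: 11.82
position: [0.5847, -0.0712, 0.0771]
eef_rot: [-180.0, 0.1, 2.8]
force: [0.7, -0.3, -2.2]
width: 0.0172
grasp_force: 58.7
```

arm_command:
  deltas:
    - [0,0,0,0.16,0,0,0]
    - [0,0,0,0.16,0,0,0]
    - [0,0,0,0.12,0,0,0]
    - [0,0,0,0.1,0,0,0]
    - [0,0,0,0,0,0,0]

```text
t: 12.23
position: [0.5852, -0.0712, 0.0641]
eef_rot: [180.0, 0.0, 2.9]
force: [0.4, -0.7, -1.5]
width: 0.0167
grasp_force: 58.6
```

arm_command:
  deltas:
    - [0,0,0,0.06,0,0,0]
    - [0,0,0,0.04,0,0,0]
    - [0,0,0,0,0,0,0]

```text
t: 12.48
position: [0.5855, -0.0712, 0.0638]
eef_rot: [180.0, -0.0, 2.9]
force: [-3.2, 0.3, 8.6]
width: 0.0173
grasp_force: 60.2
```

Contact at z = 0.064 matches the bottom of the nut. The wings lie along the plate, so I'll turn the screw a quarter turn.

arm_command:
  deltas:
    - [0,0,0,0,0,0,0.5]
    - [0,0,0,0,0,0,1]
    - [0,0,0,0,0,0,1]
    - [0,0,0,0,0,0,1]
    - [0,0,0,0,0,0,1]
    - [0,0,0,0,0,0,1]
    - [0,0,0,0,0,0,1]
    - [0,0,0,0,0,0,1]

```text
t: 13.15
position: [0.587, -0.0713, 0.0639]
eef_rot: [-179.8, -0.2, -42.4]
force: [0.1, -0.1, 4.6]
width: 0.0175
grasp_force: 59.7
```

arm_command:
  deltas:
    - [0,0,0,0,0,0,1]
    - [0,0,0,0,0,0,1]
    - [0,0,0,0,0,0,1]
    - [0,0,0,0,0,0,1]
    - [0,0,0,0,0,0,1]
    - [0,0,0,0,0,0,1]
    - [0,0,0,0,0,0,1]
    - [0,0,0,0,0,0,0.5]
    - [0,0,0,0,0,0,0]
    - [0,0,0,0,0,0,0]

```text
t: 13.98
position: [0.5871, -0.0713, 0.0638]
eef_rot: [-179.7, -0.0, -87.1]
force: [0.1, -0.8, 4.8]
width: 0.017
grasp_force: 59.7
```

```bash
python3 - <<'E'
from h import *
out=[]
for n in('scene','side'):
    im,d,X,_=grab(n)
    p=(312,335) if n=='scene' else (396,272); u,v=int(p[0]*.64),int(p[1]*.64)
    out.append(cv2.resize(im[v-70:v+50,u-60:u+60],(400,400),interpolation=2))
cv2.imwrite('pics/g.png',np.hstack(out))
s=robot.observe();print(s['position'],s['eef_rot'],s['force'],s['torque'],s['joints'].round(1))
E
```

```text
[ 0.5870624  -0.07125989  0.06381435] [-1.79734341e+02 -3.48847208e-02 -8.70744291e+01] [ 0.2209887  -0.60952218  5.51718592] [-0.02907029  0.06432962 -0.04154357] [  8.8  28.9 -16.8   0.1 -44.1  -5.9]
```

View pics/g.png

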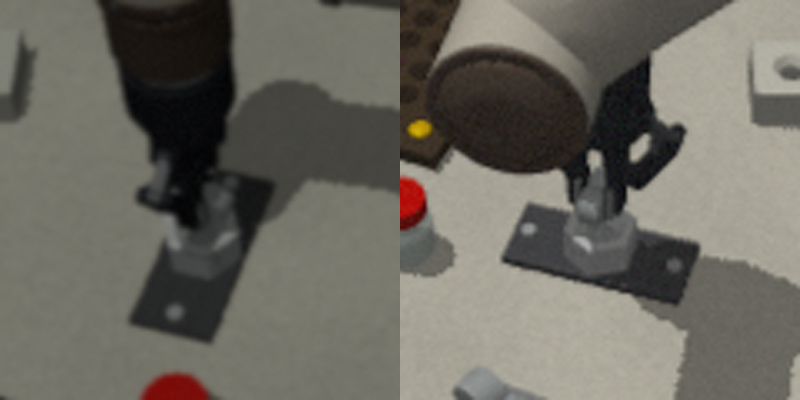

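The wings now lie across the plate with the tip still at the bottom. I'll draw it out and carry it to the keeper.

arm_command:
  deltas:
    - [0,0,0,-0.3,0,0,0]
    - [0,0,0,-0.6,0,0,0]
    - [0,0,0,-1,0,0,0]
    - [0,0,0,-1,0,0,0]
    - [0,0,0,-1,0,0,0]
    - [0,0,0,-0.6,0,0,0]
    - [0,0.4,0.19,-0.3,0,0,0]
    - [0,0.86,0.39,0,0,0,0]
    - [0,0.86,0.39,0,0,0,0]
    - [0,0.86,0.39,0,0,0,0]
    - [0,0.86,0.39,0,0,0,0]
    - [0,0.86,0.39,0,0,0,0]

```text
t: 15.08
position: [0.5359, -0.1925, 0.181]
eef_rot: [179.9, 0.0, -87.2]
force: [0.5, -0.1, -1.5]
width: 0.0173
grasp_force: 58.8
```

arm_command:
  deltas:
    - [0,0.86,0.39,0,0,0,0]
    - [0,0.86,0.39,0,0,0,0]
    - [0,0.86,0.39,0,0,0,0]
    - [0,0.86,0.39,0,0,0,0]
    - [0,0.86,0.39,0,0,0,0]
    - [0,0.4,0.18,0,0,0,0]
    - [0,0,0,0,0,0,0]
    - [0,0,0,0,0,0,0]

```text
t: 15.75
position: [0.4894, -0.3115, 0.1811]
eef_rot: [179.9, 0.1, -87.2]
force: [-1.2, 1.1, -2.2]
width: 0.0174
grasp_force: 58.7
```

```bash
python3 - <<'E'
from h import *
shank()
plan([.493,-.311,.19],-87.1,1)
E
```

```text
scene 40 axis in tool mm [ 1.5  2.5 26.5] world off [ -2.5  -1.6 -26.5]
scene 29 axis in tool mm [ 1.   2.3 45.5] world off [ -2.3  -1.1 -45.5]
tip 52.8
side 35 axis in tool mm [ 1.  -1.8 29.2] world off [  1.8  -0.9 -29.2]
side 25 axis in tool mm [-0.  -0.4 46.7] world off [  0.4   0.1 -46.7]
tip 55.5
from [ 0.4902 -0.3107  0.1815] [ 1.7997e+02  3.0000e-02 -8.7110e+01] shift units/row [ 0.019 -0.11  -0.34 ] turn/row [ 0.005  0.005 -0.002]
```

arm_command:
  deltas:
    - [0,-0.06,-0.12,0.5,0,0,0]
    - [0,0,0,1,0,0,0]
    - [0,0,0,1,0,0,0]
    - [0,0,0,0.6,0,0,0]
    - [0,0,0,0.4,0,0,0]
    - [0,0,0,0,0,0,0]

```text
t: 16.35
position: [0.4923, -0.3082, 0.092]
eef_rot: [179.7, 0.1, -87.1]
force: [-0.5, 1.3, -2.2]
width: 0.0172
grasp_force: 58.7
```

arm_command:
  deltas:
    - [0,0,0,0.2,0,0,0]
    - [0,0,0,0.2,0,0,0]
    - [0,0,0,0.15,0,0,0]
    - [0,0,0,0.15,0,0,0]
    - [0,0,0,0,0,0,0]

```text
t: 16.77
position: [0.4929, -0.3095, 0.0764]
eef_rot: [180.0, 0.0, -87.1]
force: [-0.5, 0.7, -1.9]
width: 0.0173
grasp_force: 58.8
```

arm_command:
  deltas:
    - [0,0,0,0.15,0,0,0]
    - [0,0,0,0.15,0,0,0]
    - [0,0,0,0.12,0,0,0]
    - [0,0,0,0.08,0,0,0]
    - [0,0,0,0,0,0,0]

```text
t: 17.18
position: [0.4928, -0.3095, 0.0637]
eef_rot: [179.9, 0.0, -87.1]
force: [0.3, -0.2, -1.6]
width: 0.0171
grasp_force: 58.8
```

arm_command:
  deltas:
    - [0,0,0,0.05,0,0,0]
    - [0,0,0,0.03,0,0,0]
    - [0,0,0,0,0,0,0]

```text
t: 17.43
position: [0.4932, -0.3096, 0.0622]
eef_rot: [180.0, 0.0, -87.1]
force: [0.6, -0.1, -2.0]
width: 0.0171
grasp_force: 58.8
```

arm_command:
  deltas:
    - [0,0,0,0.05,0,0,0]
    - [0,0,0,0,0,0,0]
    - [0,0,0,0,0,0,0]

```text
t: 17.68
position: [0.4934, -0.3097, 0.0618]
eef_rot: [-180.0, -0.0, -87.1]
force: [-1.0, 0.8, 4.6]
width: 0.0169
grasp_force: 59.4
```

arm_command:
  deltas:
    - [0.5,0,0,0,0,0,0]
    - [0.5,0,0,0,0,0,0]
    - [0.5,0,0,0,0,0,0]
    - [0.5,0,0,0,0,0,0]
    - [0.5,0,0,-0.3,0,0,0]
    - [0.5,0,0,-0.7,0,0,0]
    - [0.5,0,0,-1,0,0,0]
    - [0.5,0,0,-1,0,0,0]
    - [0.5,0,0,-1,0,0,0]
    - [0.5,0,0,-1,0,0,0]
    - [0.5,0,0,-1,0,0,0]
    - [0.5,0,0,0,0,0,0]

```text
t: 18.68
position: [0.4959, -0.3111, 0.2178]
eef_rot: [-179.4, -0.3, -87.1]
force: [1.6, -0.6, 0.6]
width: 0.0426
grasp_force: 0.0
```

```bash
python3 - <<'E'
from h import *
w=grab('wrist');a=grab('side')
for g in(w,a):
    P=seg(g[2],[.492,-.31],.04,.055,.11)
    if len(P)>5: print(len(P),rect(P),P.mean(0).round(4),np.percentile(P[:,2],[5,50,98]).round(4))
cv2.imwrite('pics/i.png',np.hstack([w[0][:,56:456],a[0][:,56:456]]))
print(robot.observe()['force'])
E
```

```text
1295 (array([ 492.6, -310.4]), array([49.6, 17.9]), 92.7) [ 0.4929 -0.3125  0.0805] [0.0745 0.0814 0.0842]
105 (array([ 494.8, -304.1]), array([48.5, 18. ]), 92.4) [ 0.4935 -0.2995  0.078 ] [0.0643 0.0804 0.0857]
[-0.14824868 -0.52184031 -1.23761053]
```

View pics/i.png

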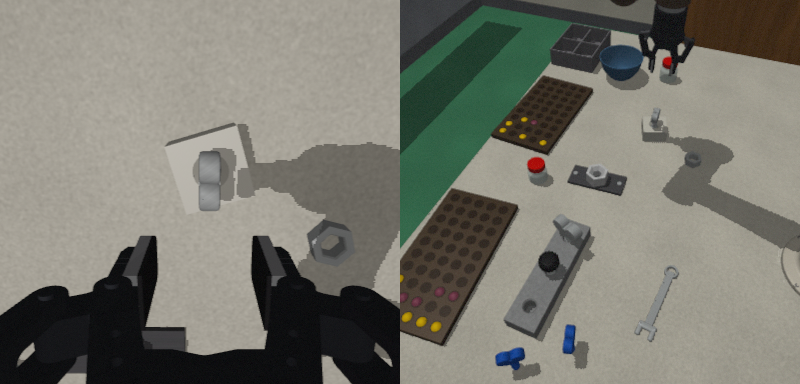

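The wrist view shows the screw upright in the keeper at (210,180), with its head top at 0.084 m, the fully seated height. The side view shows the big screw and the knob undisturbed.

```bash
python3 -c "
from bench import workorder
print(workorder.job_done())"
```

```text
the job is handed in; nothing more can be done
None
```

The small wing screw went to the bottom of the gauge nut, was turned a quarter turn there, and now stands fully down and released in the white keeper block; the larger screw was left in place, and the job was handed in at about 19 s.

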